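Latch the culture chamber's door

TASK

Close the door of the culture chamber with its draw latch: first bring the loop down over the red keeper until its bar is hooked under the keeper's lip, then press the blue lever over and fully down past centre, and keep pressing on the flat lever with a steady 15 N (within 4 N) for a second to bed the door on its gasket, before letting go. The lever must stay flat and the door drawn tight. Work gently: never push on the chamber or any part of its latch with more than about 25 N, and leave the other things on the bench where they are.

Things in the scene. Friction and masses are not known exactly. Their poses are not given: they have to be found in the camera images.
- chamber: White box with pale translucent side windows, 116 x 120 mm and 75 mm high over the bench, on a black base plate (190 x 150 x 8 mm), screwed down. Origin on the bench straight below the lever's hinge axis; x points from the lever's hinge to the keeper and door, z up. The latch's hinge axes run along y. Its top face is level, 75 mm over the bench, from x = -80 to 36 mm.
- door (a joint): Travel of the aluminium end door (20 mm thick, 124 mm wide, top level with the chamber's top, x = 46 to 66 mm when loose) along the chamber's -x, in m: 0 loose, grows as it is drawn on its gasket, about 0.005 when latched. The gasket pushes back with about 11 N for each mm, so the lever needs up to about 12 N at its pad on the way, and almost none past centre.
- keeper (a point): Foot of the red keeper hook, on the door's top face, in the middle of the side that faces away from the lever (the throat's face). Axes as the chamber's. The keeper is 12 mm wide (y); its post goes from x = -6 to 0 mm; a rounded lip stands out to x = +4 mm between 8.5 and 13.5 mm above the door's top; above it a 35 degree ramp rises towards the lever, up to 20 mm. The bar belongs at x > 0, below the lip: its centre then lies 2.5 to 6 mm above the door's top.
- lever (a joint): Angle of the blue lever in rad: 0 flat (pointing along the chamber's -x), 1.5 its open stop (nearly upright). Starts at about 0.95 to 1.2, and stays where it is left (friction 0.05 N m). Its hinge is 12 mm over the chamber's top at the chamber's x = y = 0. It reaches 64 mm from the hinge; its blue grip, 26 mm wide and 6 mm thick, is 24 to 64 mm from the hinge. When the loop is hooked, centre is passed at about 0.18 rad; from there the load helps it shut.
- lever_pad (a point): Point on the outer face of the blue grip (the upper face when it is flat), 50 mm from the hinge: push here, at right angles to the grip. Its z axis is the outward normal. Flat, the lever stands on a rigid stop: there each mm of further push adds 10 to 20 N, and it is here that the 15 N are to be held.
- loop (a joint): Angle of the steel loop against the lever in rad; the loop's rise above level towards the door is this value minus the lever's angle. It starts raised by 0.5 to 1.2 rad and stays where it is left (friction 0.02 N m). It is pivoted on the lever 20 mm from the lever's hinge, 0.08 rad to the inner side (flat: x = -20, 1.6 mm below the hinge), so opening the lever moves the loop towards the door.
- loop_bar (a point): Middle of the loop's round cross bar (5 mm diameter, along y), 70 mm from the loop's pivot. The loop is 36 mm wide outside, 19 mm inside. With the lever at its start the bar comes down on the keeper's ramp and does not clear the lip by itself: pressing it down the ramp (some 5 to 12 N) swings the lever a little further open until the bar drops behind the lip; it drops freely with the lever beyond about 1.3 rad.
- loop_tab (a point): Middle of the upper face of the yellow finger tab that carries on from the bar, 26 mm long, 30 mm wide and 4 mm thick, bent up 0.35 rad from the loop; this point is 14 mm beyond the bar. x points along the loop, y across.
- flask: Clear culture flask with orange cap, 140 x 80 x 36 mm, lying flat beyond the door; origin under the middle of its 100 mm long body. Bystander.
- dish: Clear round dish, 80 mm across, 16 mm high, beside the chamber; origin under its middle. Bystander.
- slidebox: Small blue box, 85 x 35 x 30 mm, beside the chamber; origin under its middle. Bystander.
- bottle: Amber bottle, 64 mm across, 140 mm high; origin under its middle. Bystander.
- rack: Green tube rack with capped tubes, 100 x 200 x 90 mm; origin under its middle. Bystander.
Things that resemble listed ones, but are neither listed nor needed, are in the scene too. Leave any pink or purple look-alike of the chamber alone.

How it is judged:
On the way, in this order (a step that is already met when the one before it is completed fails the run):
1. the loop's bar lies behind the keeper, below its lip, with the lever still up (x of loop_bar in the frame of keeper between -0.0005 and 0.016 m and z of loop_bar in the frame of keeper below 0.0085 m and value of joint lever above 0.7 rad), for 0.2 s.
2. the lever is pressed flat, the door is drawn in, and the fingers keep pressing with 11 to 19 N (contact force between the fingers and chamber between 11 and 19 N and value of joint lever below 0.05 rad and value of joint door above 0.003 m), for 0.5 s.
At the end, for the whole second after the job is handed in: The lever rests flat (below 0.05 rad), the loop's bar is under the keeper's lip (its centre up to 16 mm beyond the throat's face and less than 8.5 mm above the door's top), and the door is drawn in by more than 3 mm (x of loop_bar in the frame of keeper between -0.0005 and 0.016 m and z of loop_bar in the frame of keeper below 0.0085 m and value of joint lever below 0.05 rad and value of joint door above 0.003 m and velocity of joint lever between -0.05 and 0.05 rad/s); the robot touches nothing.
It fails at once if the robot presses on the chamber or its latch with more than 32 N (contact force between any of the fingers, the arm and chamber above 32 N).
It fails at once if a bystander is moved by more than 20 mm (distance of any of flask, dish, slidebox, bottle, rack from where it was at the start of the episode above 0.02 m).
It also fails if it takes over 59 s, if anything falls off the work surface, if the arm or the gripper's body presses on something with over 40 N, if the wrist force passes 120 N, or if a joint passes its speed limit or range.

ROBOT

A 7-joint arm with a two-finger parallel gripper is mounted at the origin on the work surface. World frame = base frame: x ahead of the robot, y to its left, z up, the work surface at z = 0. Lengths are in m, angles in rad, forces in N, time in s.
With the tool pointing down it reaches from about 0.425 to 0.975 m from the base axis. Payload 16.7 kg.
Tool frame: the origin (TCP) lies midway between the tips of the shut fingers; the grasp point (between the pads) lies 19 mm behind it; z points along the fingers, y is the line along which they close (so a half turn about z gives the same grasp; the last joint's range is limited). The gripper opens to 85 mm and grips with 20 to 120 N. Pads are 22 mm wide; open, the fingers measure 114 mm over their backs; the gripper's body (76 mm by 85 mm) begins 54 mm behind the grasp point. The pads swing forward as they close: fully open they stand 13 mm farther back than shut.
Start: joints at [-1.379, 0.426, 0.074, 1.606, -0.034, 1.111, -0.067], TCP at [0.226, 0.636, 0.231] pointing down, gripper open.
Joint ranges: [-2.85, 2.85], [-0.5, 2.14], [-1.23, 1.37], [0.21, 2.46], [-1.02, 4.16], [0.16, 2.05], [-2.73, 2.73]. Speed limits (rad/s): [1.89, 1.89, 2.39, 2.39, 3.01, 3.01, 3.01].

INTERFACE

Orientations are given as a 3x3 rotation matrix whose columns are the frame's x, y, z axes.
In Python, from bench import env, capture, get_calibration gives the robot as it stands.
- The arm moves only by the tool move_arm, never from a script. Its argument "commands" is a list of rows, each a list of 3 entries, a list of its own where there are three numbers: the turn, a rotation vector about the tool's x, y, z as a fraction of full scale, then the shift along the tool's x, y, z as a fraction of full scale, then the opening, from 0 (shut) to 1 (fully open). In form: [[[ax, ay, az], [dx, dy, dz], jaw], ...]. A call has 1 to 5 rows; each row is the pose to reach, as a shift and turn from the pose commanded when the call began, along the tool's axes at that moment; what a row does not reach only later rows make up. Full scale, the value 1, is 0.2 m for a shift and 1.5 rad for a turn. A row lasts 1/8 s, in which the tool goes at most 62.5 mm and 10.7 degrees, less where a joint would pass 70% of its speed; a pose out of reach is approached as far as the arm can. A call with a number of a shift or a turn outside -1 to 1 is refused whole. A call with a gripper value outside its range is refused whole. The fingers move at their own pace and stop on an object; "force" is the grip in N (left out, the last holds). Time passes only in rows, so rows that repeat a pose let the fingers close. It gives the time, the measured TCP pose, the force, the opening and the grip force at its end, in the units of the state.
- env.get_state(): the state, without advancing time (a new reading comes with each control period).
- capture(name): name is "side" or "top"; returns the picture (384x512x3 uint8, red, green, blue); there is no depth.
- get_calibration(name): a dict with "K" (3x3 intrinsics, pixels), "eye" and "orientation" of the camera in the world. Camera axes: x right, y up, looking along -z (the intrinsics and any distortion apply to the point x, -y, -z); pixel columns grow to the right and rows downward; lengths in m; the calibration is good to about 2 mm. A picture is of the moment at which its call begins. get_calibration takes no time and is no camera call.
- env.finish_job(): hands the job in; it is judged then, once.
The state is a dict: "time_s": time; "q": joint angles; "dq": joint speeds; "joint_efforts": joint torques, N m; "eef_pos": TCP position; "tcp_rot": TCP orientation; "wrist_force": force on the tool from outside, world axes, zero at the start; "torque": the same for the moment, N m; "opening": opening from 0.0 (shut) to 1.0 (fully open); "grip_force": force on a finger pad.
Only numpy, scipy, OpenCV 4.12 (cv2) and the standard library are available. Lean on these libraries where they do the work, as an engineer would, in place of code of your own. Each camera call takes 0.05 s, during which the arm holds its last target. There are 200 camera calls.

## Working session

There is one attempt and no reset: what is moved stays moved. The work goes in short steps, Python scripts to look and compute and a tool call to move; the robot and the scene stay as the last step left them, time stands still between calls to the robot, and variables do not carry over. Pictures are saved under pics/ and viewed, at most 10 in all, crops included, and the job is handed in when it is done.

Besides the shell and the picture viewer there is one more tool, called by a JSON object that holds its "name" and its "arguments", one argument or row to a line. move_arm: Moves the arm, as the interface text tells. Its arguments: {"type":"object","properties":{"commands":{"type":"array","items":{"type":"array"}},"force":{"type":"number"}},"required":["commands"]}

```bash
mkdir -p pics; ls; python3 - <<'E'
from bench import env,capture,get_calibration
import cv2,numpy as np
for n in("side","top"):
    im=capture(n);cv2.imwrite(f"pics/{n}0.png",im[:,:,::-1]);c=get_calibration(n);print(n,c)
s=env.get_state();print(s)
E
```

```text
pics
side {'K': array([[447.8398222 ,   0.        , 254.25069068],
       [  0.        , 447.8398222 , 188.21810777],
       [  0.        ,   0.        ,   1.        ]]), 'eye': array([ 0.05848725, -0.60443737,  0.97220281]), 'orientation': array([[ 0.76008583,  0.488724  , -0.42827372],
       [-0.64981109,  0.57557899, -0.49644171],
       [ 0.00388238,  0.65563532,  0.75506771]])}
top {'K': array([[454.51212707,   0.        , 262.91975351],
       [  0.        , 454.51212707, 187.99133204],
       [  0.        ,   0.        ,   1.        ]]), 'eye': array([ 0.32362624, -0.01080554,  1.41112206]), 'orientation': array([[ 0.02327619,  0.98802104, -0.15255377],
       [-0.99963903,  0.02095358, -0.01681513],
       [-0.01341715,  0.1528901 ,  0.98815211]])}
{'time_s': 0.1, 'q': array([-1.3795378 ,  0.42666624,  0.07385048,  1.60655784, -0.03410456,
        1.11082482, -0.06709433]), 'dq': array([-0.00058767,  0.00011664,  0.00081879, -0.00172413, -0.00020827,
        0.00070969,  0.00148876]), 'joint_efforts': array([ 9.05671535e-03, -9.51524734e+01,  3.77231151e+00, -4.64403319e+01,
        1.98434730e-02,  6.38599391e-03, -3.89652803e-05]), 'eef_pos': array([0.2254807 , 0.63581681, 0.23067615]), 'tcp_rot': array([[-9.42492712e-01,  3.34226542e-01, -3.24963603e-04],
       [ 3.34226691e-01,  9.42492012e-01, -1.15212684e-03],
       [-7.87957702e-05, -1.19448266e-03, -9.99999284e-01]]), 'wrist_force': array([ 0.36262601,  0.4667046 , -0.43845555]), 'torque': array([ 0.03377086, -0.07395945,  0.03264832]), 'grip_force': 0.0, 'opening': 1.000944184421189}
```

View pics/side0.png

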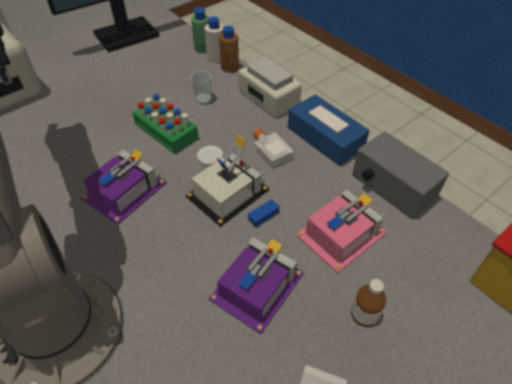

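View pics/top0.png

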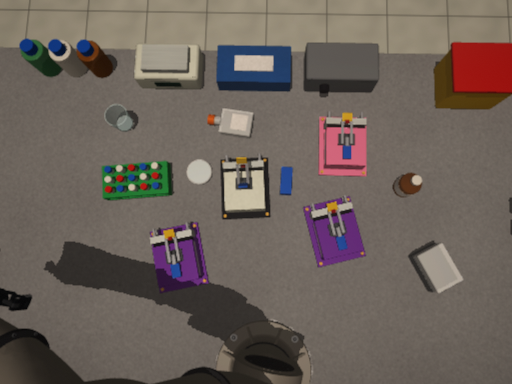

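The side view shows the white chamber at about (228,188), and the top view shows it at about (245,187). The other candidates are two purple chambers and one pink chamber: top (178,257), (335,232), (343,146). Only the white one on the black plate fits the description. I'll confirm it in an enlarged crop.

```bash
python3 - <<'E'
import cv2,numpy as np
s=cv2.imread("pics/side0.png");t=cv2.imread("pics/top0.png")
a=cv2.resize(s[125:225,180:275],None,fx=5.5,fy=5.5,interpolation=cv2.INTER_CUBIC)[:,:]
b=cv2.resize(t[148:223,213:278],None,fx=7,fy=7,interpolation=cv2.INTER_CUBIC)
cv2.imwrite("pics/cs.png",a);cv2.imwrite("pics/ct.png",b);print(a.shape,b.shape)
E
```

```text
(550, 522, 3) (525, 455, 3)
```

View pics/cs.png

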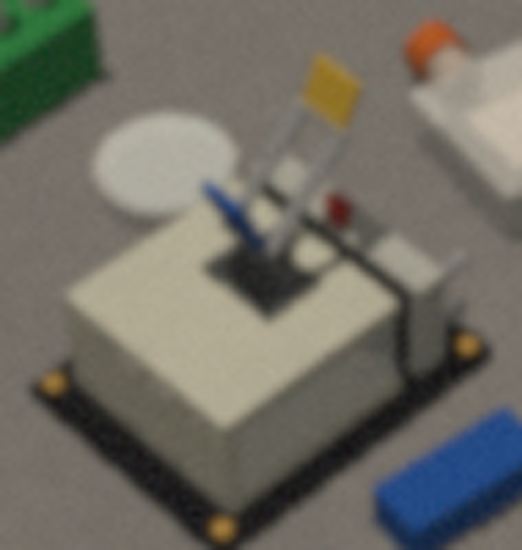

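View pics/ct.png

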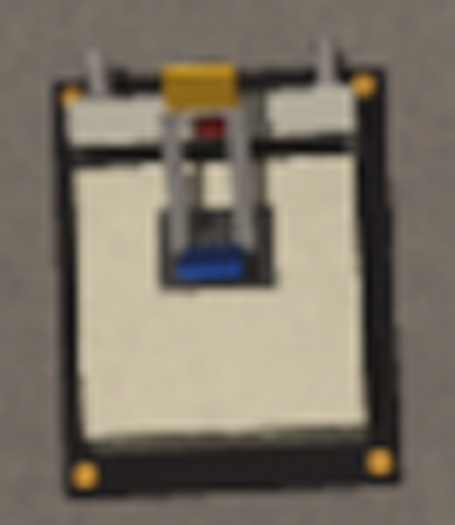

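The crops confirm the white chamber on the black plate. The lever is raised (blue, side crop (235,215)). The yellow tab is up (side crop (332,90), top crop (200,87)) and the red keeper is at side (338,208), top (209,127). Next I measure them.

```bash
cat > h.py <<'E'
from bench import env,capture,get_calibration
import cv2,numpy as np
CAL={n:get_calibration(n) for n in("side","top")}
def ray(n,uv):
    c=CAL[n];K=c["K"];d=np.array([(uv[0]-K[0,2])/K[0,0],-(uv[1]-K[1,2])/K[1,1],-1.])
    d=c["orientation"]@d;return c["eye"],d/np.linalg.norm(d)
def plane(n,uv,z):
    e,d=ray(n,uv);return e+d*(z-e[2])/d[2]
def tri(a,b):
    A=np.zeros((3,3));r=np.zeros(3)
    for n,uv in(("side",a),("top",b)):
        e,d=ray(n,uv);P=np.eye(3)-np.outer(d,d);A+=P;r+=P@e
    X=np.linalg.solve(A,r);gaps=[np.linalg.norm((np.eye(3)-np.outer(d,d))@(X-e)) for e,d in(ray("side",a),ray("top",b))]
    return X,max(gaps)
def proj(n,X):
    c=CAL[n];p=c["orientation"].T@(np.asarray(X)-c["eye"]);K=c["K"]
    return np.array([K[0,2]+K[0,0]*p[0]/-p[2],K[1,2]-K[1,1]*p[1]/-p[2]])
def avg(n,k=3): return np.mean([capture(n).astype(float) for _ in range(k)],0).astype(np.uint8)
RNG={"yellow":((18,150,100),(32,255,255)),"blue":((100,120,60),(130,255,255)),"red":((0,120,60),(6,255,255)),"red2":((172,120,60),(180,255,255))}
def mask(im,col,box,lo=None,hi=None):
    hsv=cv2.cvtColor(im,cv2.COLOR_RGB2HSV);l,h=RNG[col] if lo is None else (lo,hi)
    m=cv2.inRange(hsv,l,h)
    if col=="red" and lo is None: m|=cv2.inRange(hsv,*RNG["red2"])
    z=np.zeros_like(m);x0,y0,x1,y1=box;z[y0:y1,x0:x1]=m[y0:y1,x0:x1];return z
def blobs(m,amin=3):
    n,l,st,c=cv2.connectedComponentsWithStats(m);return [(int(st[i,4]),c[i].round(2).tolist()) for i in range(1,n) if st[i,4]>=amin]
E
python3 - <<'E'
from h import *
B={"side":(180,125,275,225),"top":(213,148,278,223)}
I={n:avg(n) for n in B}
for n in B: cv2.imwrite(f"pics/avg_{n}.png",I[n][:,:,::-1])
for n in B:
    for col in("yellow","blue","red"): print(n,col,blobs(mask(I[n],col,B[n])))
    print(n,"screws",blobs(mask(I[n],"s",B[n],(10,110,90),(24,255,255)),2))
    m=cv2.inRange(I[n],(120,115,90),(255,255,255)); 
    z=np.zeros_like(m);x0,y0,x1,y1=B[n];z[y0:y1,x0:x1]=m[y0:y1,x0:x1]
    cs,_=cv2.findContours(z,0,2)
    for c in cs:
        if cv2.contourArea(c)>150: print(n,cv2.contourArea(c),cv2.minAreaRect(c),cv2.approxPolyDP(c,4,True)[:,0].tolist())
E
```

```text
side yellow [(58, [239.84, 141.26]), (6, [264.17, 187.17]), (5, [189.8, 194.4]), (8, [219.75, 220.75])]
side blue [(8, [222.0, 163.5]), (397, [262.31, 212.65])]
side red [(13, [241.0, 163.0])]
side screws [(49, [257.29, 132.86]), (82, [239.84, 141.13]), (14, [264.5, 187.29]), (12, [189.58, 194.25]), (16, [220.0, 220.5])]
side 1691.0 ((217.4792022705078, 170.4913787841797), (60.92138671875, 55.44101333618164), 67.52056884765625) [[234, 142], [224, 157], [221, 145], [197, 146], [195, 153], [210, 165], [191, 179], [219, 202], [251, 180], [237, 168], [233, 171], [238, 176], [229, 183], [217, 174], [217, 158], [229, 167], [227, 156], [238, 163], [239, 150], [230, 152]]
side 356.0 ((263.5, 145.5), (29.0, 21.0), 90.0) [[274, 131], [253, 141], [271, 160]]
top yellow [(60, [241.27, 159.7]), (5, [264.4, 159.8]), (6, [266.83, 213.17]), (7, [225.0, 215.29])]
top blue [(37, [243.0, 185.46])]
top red [(11, [242.64, 165.91])]
top screws [(72, [240.97, 159.81]), (11, [264.45, 159.64]), (5, [222.8, 161.0]), (14, [266.71, 213.5]), (13, [224.62, 215.38])]
top 1206.0 ((243.79176330566406, 189.91854858398438), (38.86895751953125, 40.549041748046875), 87.39744567871094) [[262, 170], [251, 171], [252, 188], [240, 190], [235, 188], [240, 172], [224, 172], [225, 210], [264, 208]]
```

```bash
python3 - <<'E'
from h import *
np.set_printoptions(precision=4,suppress=True)
sc={k:plane("top",v,.010) for k,v in dict(fl=(222.8,161.),fr=(264.45,159.64),br=(266.71,213.5),bl=(224.62,215.38)).items()}
for k,v in sc.items(): print("top screw",k,v)
for k,a,b in(("fr",(264.5,187.29),(264.45,159.64)),("bl",(189.58,194.25),(224.62,215.38)),("br",(220,220.5),(266.71,213.5))): print("tri",k,tri(a,b))
c=lambda o,s,p:(o[0]+(p[0]+.5)/s-.5,o[1]+(p[1]+.5)/s-.5)
T=lambda p:c((213,148),7,p);S=lambda p:c((180,125),5.5,p)
for k,p in dict(fl=(75,162),bl=(84,440),br=(368,430),fr=(356,156)).items(): print("face top",k,plane("top",T(p),.075))
for k,p in dict(bl=(68,295),br=(228,425),fr=(395,305)).items(): print("face side",k,plane("side",S(p),.075))
print("tri bl",tri(S((68,295)),T((84,440))),tri(S((228,425)),T((368,430))))
print("tab",tri((239.84,141.2),(241.1,159.7)))
print("keeper",tri((241,163),(242.64,165.9)),"lever",tri((222,163.5),(243,185.46)))
E
```

```text
top screw fl [0.6233 0.1415 0.01  ]
top screw fr [0.6304 0.0103 0.01  ]
top screw br [ 0.4604 -0.0005  0.01  ]
top screw bl [0.4517 0.1295 0.01  ]
tri fr (array([0.6292, 0.0108, 0.0111]), np.float64(0.0010768337848875633))
tri bl (array([0.4517, 0.1297, 0.0087]), np.float64(9.715239199973558e-05))
tri br (array([ 0.4599, -0.0004,  0.0112]), np.float64(0.0004225382474485756))
face top fl [0.5797 0.1319 0.075 ]
face top bl [0.4604 0.1237 0.075 ]
face top br [0.4673 0.0039 0.075 ]
face top fr [0.5848 0.0117 0.075 ]
face side bl [0.4622 0.1217 0.075 ]
face side br [0.4716 0.0055 0.075 ]
face side fr [0.5805 0.0126 0.075 ]
tri bl (array([0.4617, 0.1233, 0.0736]), np.float64(0.0012667273891640448)) (array([0.4682, 0.0031, 0.0794]), np.float64(0.0015520912997506401))
tab (array([0.5939, 0.0738, 0.1661]), np.float64(0.0009172033040739959))
keeper (array([0.5941, 0.0736, 0.0838]), np.float64(0.00031907480307999706)) lever (array([0.5272, 0.0681, 0.131 ]), np.float64(0.00020664093336846082))
```

```bash
cat >> h.py <<'E'
from scipy.spatial.transform import Rotation as R
YAW=.066;O=np.array([.5445,.0692,0.]);CX=np.array([np.cos(YAW),np.sin(YAW),0]);CY=np.array([-CX[1],CX[0],0])
def W(x,z,y=0): return O+CX*x+CY*y+np.array([0,0,z])
def L(p): d=np.asarray(p)-O; return np.array([d@CX,d@CY,d[2]])
RD=np.column_stack([-CX,CY,[0,0,-1.]])   # tool down, x along -chamber x
def togo(p,Rt=RD):
    s=env.get_state();r=s["tcp_rot"]
    print("t",s["time_s"],"tcp local",L(s["eef_pos"]).round(4),"F",s["wrist_force"].round(2))
    print("turn",(R.from_matrix(r.T@Rt).as_rotvec()/1.5).round(3),"shift",(r.T@(p-s["eef_pos"])/.2).round(3))
E
python3 -c "
from h import *
togo(W(.056,.205));p=proj('top',W(.055,.09));print(p)"
```

```text
t 0.4 tcp local [-0.2808  0.5867  0.2312] F [ 0.72 -0.32  0.27]
turn [-0.    -0.    -0.271] shift [-2.707 -2.028  0.131]
[242.88583526 163.65867969]
```

{"name": "move_arm", "arguments": {
  "commands": [
    [[0,0,0],[-0.225,-0.17,0],0.5],
    [[0,0,0],[-0.45,-0.34,0],0],
    [[0,0,0],[-0.675,-0.505,0],0],
    [[0,0,0],[-0.9,-0.675,0],0],
    [[0,0,0],[-0.9,-0.675,0],0]
  ]
}}

```text
time_s: 1.02
eef_pos: [0.3532, 0.4449, 0.2318]
tcp_rot: [[-0.94, 0.34, 0.001], [0.34, 0.94, -0.0], [-0.001, -0.0, -1.0]]
wrist_force: [0.3, -0.2, -0.2]
opening: 0.001
grip_force: 0.0
```

{"name": "move_arm", "arguments": {
  "commands": [
    [[0,0,-0.07],[-0.225,-0.17,0],0],
    [[0,0,-0.14],[-0.45,-0.34,0],0],
    [[0,0,-0.2],[-0.675,-0.505,0],0],
    [[0,0,-0.27],[-0.9,-0.675,0],0],
    [[0,0,-0.27],[-0.9,-0.675,0],0]
  ]
}}

```text
time_s: 1.65
eef_pos: [0.4768, 0.2577, 0.2316]
tcp_rot: [[-0.998, -0.06, 0.001], [-0.06, 0.998, -0.001], [-0.001, -0.001, -1.0]]
wrist_force: [-0.4, -0.1, -0.4]
opening: -0.0
grip_force: 0.0
```

```bash
python3 -c "
from h import *
togo(W(.056,.205))"
```

```text
t 1.65 tcp local [-0.0551  0.1925  0.2316] F [-0.39 -0.12 -0.39]
turn [-0.     0.001 -0.004] shift [-0.561 -0.959  0.134]
```

{"name": "move_arm", "arguments": {
  "commands": [
    [[0,0,-0.004],[-0.15,-0.25,0],0],
    [[0,0,-0.004],[-0.3,-0.5,0],0],
    [[0,0,-0.004],[-0.45,-0.75,0],0],
    [[0,0,-0.004],[-0.56,-0.96,0],0],
    [[0,0,-0.004],[-0.56,-0.96,0.12],0]
  ]
}}

```text
time_s: 2.28
eef_pos: [0.6012, 0.074, 0.2083]
tcp_rot: [[-0.998, -0.065, 0.003], [-0.065, 0.998, -0.0], [-0.003, -0.001, -1.0]]
wrist_force: [-0.7, 0.4, -0.5]
opening: -0.0
grip_force: 0.0
```

```bash
python3 - <<'E'
from h import *
togo(W(.056,.180))
I={n:avg(n,2) for n in CAL}
a=cv2.resize(I["side"][100:210,180:290],None,fx=5,fy=5,interpolation=2)
b=cv2.resize(I["top"][128:203,203:283],None,fx=5,fy=5,interpolation=2)
c=np.zeros((550,950,3),np.uint8);c[:,:550]=a;c[:375,550:]=b
cv2.imwrite("pics/hover.png",cv2.resize(c,(796,461))[:,:,::-1])
E
```

```text
t 2.275 tcp local [0.0569 0.0011 0.2083] F [-0.66  0.39 -0.5 ]
turn [-0.     0.002 -0.   ] shift [ 0.005 -0.005  0.142]
```

View pics/hover.png

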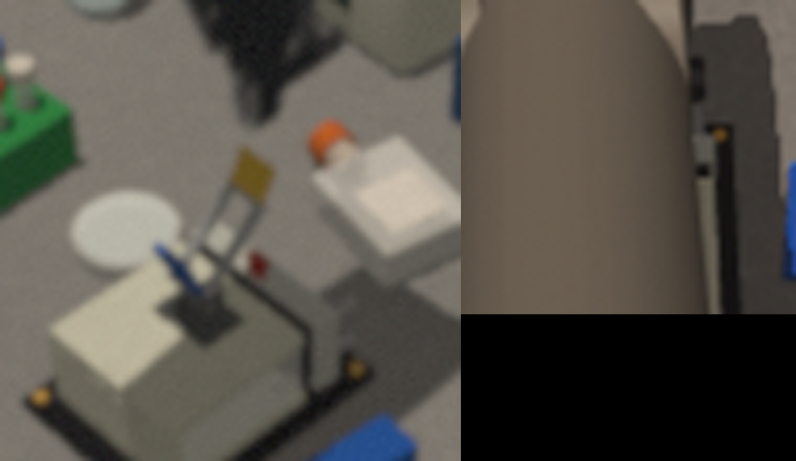

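The side view shows the shut fingertips at crop (258,120), right over the tab at (253,175). The arm blocks the top view. I'll bring the tab down along its arc.

{"name": "move_arm", "arguments": {
  "commands": [
    [[0,0.002,0],[-0.005,-0.005,0.14],0],
    [[0,0.002,0],[-0.045,-0.005,0.29],0],
    [[0,0.002,0],[-0.085,-0.005,0.415],0],
    [[0,0.002,0],[-0.105,-0.005,0.48],0],
    [[0,0.002,0],[-0.105,-0.005,0.48],0]
  ]
}}

```text
time_s: 3.1
eef_pos: [0.6197, 0.078, 0.1113]
tcp_rot: [[-0.997, -0.071, -0.004], [-0.071, 0.997, -0.0], [0.004, -0.0, -1.0]]
wrist_force: [-0.1, -0.5, 0.7]
opening: -0.004
grip_force: 0.0
```

```bash
python3 - <<'E'
from h import *
togo(W(.079,.105))
I=avg("side",2)
print(blobs(mask(I,"yellow",(180,125,275,225))),blobs(mask(I,"blue",(200,140,240,185))),blobs(mask(I,"red",(225,150,260,180))))
cv2.imwrite("pics/p2.png",cv2.resize(I[120:210,190:290],None,fx=6,fy=6,interpolation=2)[:,:,::-1])
E
```

```text
t 3.1 tcp local [0.0756 0.0038 0.1113] F [-0.1 -0.5  0.7]
turn [-0.    -0.002  0.003] shift [-0.017 -0.019  0.031]
[(25, [247.96, 154.4]), (5, [189.6, 194.2])] [(3, [222.33, 164.67])] []
```

View pics/p2.png

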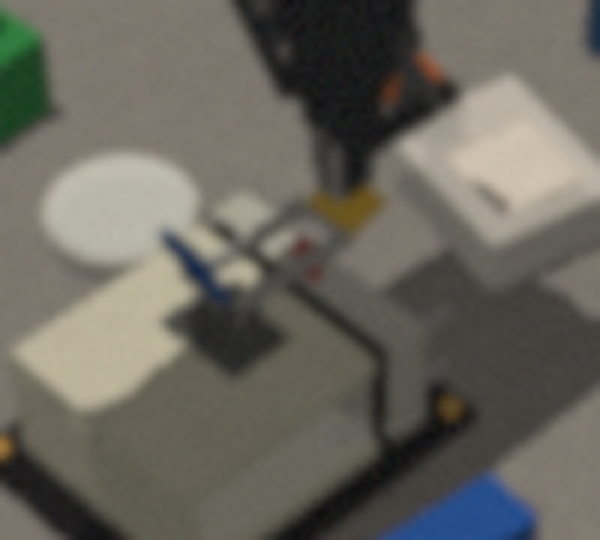

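The tab is under the fingertips at crop (345,208), and the bar is above the keeper at (308,255). Now I press down slowly.

{"name": "move_arm", "arguments": {
  "commands": [
    [[0,0,0],[-0.01,-0.015,0.01],0],
    [[0,0,0],[-0.015,-0.015,0.02],0],
    [[0,0,0],[-0.015,-0.015,0.03],0],
    [[0,0,0],[-0.015,-0.015,0.03],0]
  ]
}}

```text
time_s: 3.7
eef_pos: [0.6228, 0.0746, 0.1052]
tcp_rot: [[-0.998, -0.07, -0.003], [-0.07, 0.998, -0.0], [0.003, -0.0, -1.0]]
wrist_force: [0.5, 0.2, 0.2]
opening: -0.002
grip_force: 0.0
```

{"name": "move_arm", "arguments": {
  "commands": [
    [[0,0,0],[0,0,0.008],0],
    [[0,0,0],[0,0,0.015],0],
    [[0,0,0],[0,0,0.02],0],
    [[0,0,0],[0,0,0.02],0]
  ]
}}

```text
time_s: 4.2
eef_pos: [0.6229, 0.0746, 0.1012]
tcp_rot: [[-0.998, -0.07, -0.003], [-0.07, 0.998, -0.0], [0.003, -0.0, -1.0]]
wrist_force: [-0.1, 0.4, 0.2]
opening: -0.003
grip_force: 0.0
```

{"name": "move_arm", "arguments": {
  "commands": [
    [[0,0,0],[0,0,0.008],0],
    [[0,0,0],[0,0,0.015],0],
    [[0,0,0],[0,0,0.015],0]
  ]
}}

```text
time_s: 4.58
eef_pos: [0.6228, 0.0746, 0.0981]
tcp_rot: [[-0.998, -0.07, -0.003], [-0.07, 0.998, -0.0], [0.003, -0.0, -1.0]]
wrist_force: [-0.4, -0.2, 0.0]
opening: -0.002
grip_force: 0.0
```

```bash
python3 -c "
from h import *
togo(W(.079,.095))"
```

```text
t 4.575 tcp local [0.0785 0.0002 0.0981] F [-0.44 -0.17  0.02]
turn [-0.    -0.002  0.003] shift [-0.003 -0.001  0.016]
```

{"name": "move_arm", "arguments": {
  "commands": [
    [[0,0,0],[0,0,0.008],0],
    [[0,0,0],[0,0,0.015],0],
    [[0,0,0],[0,0,0.015],0]
  ]
}}

```text
time_s: 4.95
eef_pos: [0.6228, 0.0745, 0.0951]
tcp_rot: [[-0.998, -0.07, -0.003], [-0.07, 0.998, -0.0], [0.003, -0.0, -1.0]]
wrist_force: [0.8, 0.2, 0.2]
opening: 0.002
grip_force: 0.0
```

{"name": "move_arm", "arguments": {
  "commands": [
    [[0,0,0],[0,0,0.008],0],
    [[0,0,0],[0,0,0.015],0],
    [[0,0,0],[0,0,0.015],0]
  ]
}}

```text
time_s: 5.32
eef_pos: [0.623, 0.0746, 0.0923]
tcp_rot: [[-0.998, -0.07, -0.003], [-0.07, 0.998, -0.0], [0.003, -0.0, -1.0]]
wrist_force: [0.4, 0.8, 2.0]
opening: 0.001
grip_force: 0.9
```

{"name": "move_arm", "arguments": {
  "commands": [
    [[0,0,0],[0,0,0.005],0],
    [[0,0,0],[0,0,0.005],0]
  ]
}}

```text
time_s: 5.58
eef_pos: [0.6231, 0.0746, 0.0914]
tcp_rot: [[-0.998, -0.07, -0.003], [-0.07, 0.998, -0.0], [0.003, 0.0, -1.0]]
wrist_force: [1.4, -0.3, 2.3]
opening: -0.002
grip_force: 1.3
```

{"name": "move_arm", "arguments": {
  "commands": [
    [[0,0,0],[0,0,0.005],0],
    [[0,0,0],[0,0,0.01],0],
    [[0,0,0],[0,0,0.01],0]
  ]
}}

```text
time_s: 5.95
eef_pos: [0.6227, 0.0746, 0.0891]
tcp_rot: [[-0.998, -0.07, -0.004], [-0.07, 0.998, -0.0], [0.004, -0.0, -1.0]]
wrist_force: [0.6, 0.5, 2.8]
opening: -0.0
grip_force: 0.8
```

{"name": "move_arm", "arguments": {
  "commands": [
    [[0,0,0],[0,0,0.005],0],
    [[0,0,0],[0,0,0.01],0],
    [[0,0,0],[0,0,0.01],0]
  ]
}}

```text
time_s: 6.32
eef_pos: [0.6225, 0.0746, 0.087]
tcp_rot: [[-0.998, -0.07, -0.004], [-0.07, 0.998, -0.0], [0.004, -0.0, -1.0]]
wrist_force: [-0.3, 0.5, -0.3]
opening: 0.005
grip_force: 0.0
```

```bash
python3 - <<'E'
from h import *
togo(W(.079,.085))
I=avg("side",2)
cv2.imwrite("pics/p3.png",cv2.resize(I[130:200,195:280],None,fx=7,fy=7,interpolation=2)[:,:,::-1])
E
```

```text
t 6.325 tcp local [0.0782 0.0002 0.087 ] F [-0.32  0.46 -0.27]
turn [-0.    -0.003  0.003] shift [-0.004 -0.001  0.01 ]
```

View pics/p3.png

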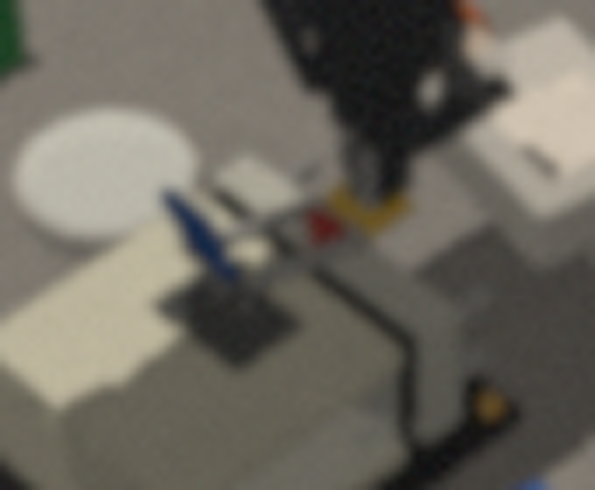

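The force has dropped to zero and the red keeper (crop (325,228)) now stands in front of the bar, so the bar has dropped behind it. I'll press a little further to seat it.

{"name": "move_arm", "arguments": {
  "commands": [
    [[0,0,0],[0,0,0.007],0],
    [[0,0,0],[0,0,0.015],0],
    [[0,0,0],[0,0,0.015],0]
  ]
}}

```text
time_s: 6.8
eef_pos: [0.6227, 0.0746, 0.0841]
tcp_rot: [[-0.998, -0.07, -0.003], [-0.07, 0.998, -0.0], [0.003, -0.0, -1.0]]
wrist_force: [-0.7, -0.4, -0.4]
opening: -0.002
grip_force: 0.0
```

{"name": "move_arm", "arguments": {
  "commands": [
    [[0,0,0],[0,0,0.007],0],
    [[0,0,0],[0,0,0.015],0],
    [[0,0,0],[0,0,0.015],0]
  ]
}}

```text
time_s: 7.18
eef_pos: [0.6227, 0.0746, 0.0811]
tcp_rot: [[-0.998, -0.07, -0.003], [-0.07, 0.998, -0.0], [0.003, -0.0, -1.0]]
wrist_force: [0.2, 0.6, 0.1]
opening: 0.002
grip_force: 0.0
```

{"name": "move_arm", "arguments": {
  "commands": [
    [[0,0,0],[0,0,0.005],0],
    [[0,0,0],[0,0,0.01],0],
    [[0,0,0],[0,0,0.01],0]
  ]
}}

```text
time_s: 7.55
eef_pos: [0.6228, 0.0746, 0.0792]
tcp_rot: [[-0.998, -0.07, -0.003], [-0.07, 0.998, -0.0], [0.003, -0.0, -1.0]]
wrist_force: [-0.7, -0.1, -0.6]
opening: -0.003
grip_force: 0.0
```

No contact at 0.079, so the bar fell freely to the door top. I'll lift, move to the lever's door side, and look.

{"name": "move_arm", "arguments": {
  "commands": [
    [[0,0,0],[0,0,-0.2],0],
    [[0,0,0],[0,0,-0.45],0],
    [[0,0,0],[0.12,0,-0.45],0],
    [[0,0,0],[0.24,0,-0.45],0],
    [[0,0,0],[0.24,0,-0.45],0]
  ]
}}

```text
time_s: 8.18
eef_pos: [0.5741, 0.0712, 0.1698]
tcp_rot: [[-0.998, -0.07, -0.003], [-0.07, 0.998, 0.0], [0.003, 0.0, -1.0]]
wrist_force: [-0.5, -0.7, 0.2]
opening: 0.001
grip_force: 0.0
```

```bash
python3 - <<'E'
from h import *
togo(W(.025,.137))
I=avg("side",2)
print("yellow",blobs(mask(I,"yellow",(180,125,275,225))),"blue",blobs(mask(I,"blue",(200,140,240,185))))
for th in(1.1,1.2,1.3,1.4):
    print(th,"blue centre px",proj("side",W(-.044*np.cos(th),.087+.044*np.sin(th))).round(1),"tip",proj("side",W(-.064*np.cos(th),.087+.064*np.sin(th))).round(1))
print("tab px if hooked",proj("side",W(.0775,.080)))
cv2.imwrite("pics/p4.png",cv2.resize(I[130:200,195:280],None,fx=7,fy=7,interpolation=2)[:,:,::-1])
E
```

```text
t 8.175 tcp local [0.0297 0.     0.1698] F [-0.47 -0.68  0.24]
turn [ 0.    -0.002  0.003] shift [ 0.023 -0.     0.164]
yellow [(27, [247.04, 160.78]), (4, [189.5, 194.5])] blue [(9, [223.44, 163.56])]
1.1 blue centre px [221.4 165.3] tip [218.4 162.2]
1.2 blue centre px [222.5 164. ] tip [220.1 160.4]
1.3 blue centre px [223.7 162.8] tip [221.8 158.7]
1.4 blue centre px [224.9 161.8] tip [223.6 157.1]
tab px if hooked [248.40810035 159.23008937]
```

View pics/p4.png

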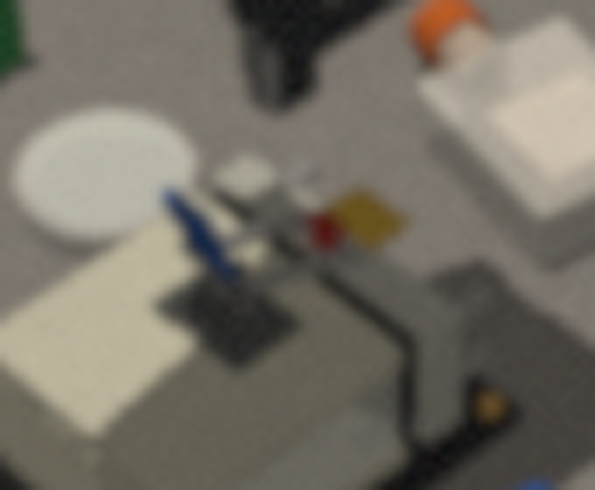

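The tab at crop (367,220) is low behind the keeper at (325,232), so the bar is hooked. The lever is up at about 1.27 rad. The fingers go down next, on the door side of the lever.

{"name": "move_arm", "arguments": {
  "commands": [
    [[0,-0.002,0.003],[0.02,0,0.08],0],
    [[0,-0.002,0.003],[0.03,0,0.165],0],
    [[0,-0.002,0.003],[0.09,0,0.17],0],
    [[0,-0.002,0.003],[0.12,0,0.17],0],
    [[0,-0.002,0.003],[0.12,0,0.17],0]
  ]
}}

```text
time_s: 8.9
eef_pos: [0.5511, 0.0696, 0.1361]
tcp_rot: [[-0.998, -0.066, 0.001], [-0.066, 0.998, 0.0], [-0.001, 0.0, -1.0]]
wrist_force: [0.4, -0.2, -0.3]
opening: 0.004
grip_force: 0.0
```

```bash
cat >> h.py <<'E'
def cpath(r,th,t=.003): # tcp local (x,z) with -x corner of tip on the grip's outer face
    return (-r*np.cos(th)+t*np.sin(th)+.011, .087+r*np.sin(th)+t*np.cos(th))
E
python3 - <<'E'
from h import *
s=env.get_state();l=L(s["eef_pos"]);print(l.round(4),s["wrist_force"].round(1))
for th in np.arange(1.3,-.05,-.1):
    x,z=cpath(.052+.006*(1.3-th)/1.3,th);print(round(th,2),"local",round(x,4),round(z,4),"shift",round((l[0]-x)/.2,3),round((l[2]-z)/.2,3))
E
```

```text
[ 0.0066 -0.      0.1361] [ 0.4 -0.2 -0.3]
1.3 local -0.0 0.1379 shift 0.033 -0.009
1.2 local -0.0052 0.137 shift 0.059 -0.004
1.1 local -0.0103 0.1355 shift 0.085 0.003
1.0 local -0.0153 0.1335 shift 0.11 0.013
0.9 local -0.0201 0.131 shift 0.134 0.025
0.8 local -0.0247 0.128 shift 0.157 0.04
0.7 local -0.029 0.1246 shift 0.178 0.058
0.6 local -0.0329 0.1207 shift 0.198 0.077
0.5 local -0.0364 0.1163 shift 0.215 0.099
0.4 local -0.0396 0.1116 shift 0.231 0.122
0.3 local -0.0422 0.1066 shift 0.244 0.148
0.2 local -0.0443 0.1013 shift 0.255 0.174
0.1 local -0.046 0.0957 shift 0.263 0.202
-0.0 local -0.047 0.09 shift 0.268 0.231
```

{"name": "move_arm", "arguments": {
  "commands": [
    [[0,0,0],[0.03,0,-0.005],0],
    [[0,0,0],[0.06,0,-0.003],0],
    [[0,0,0],[0.085,0,0.003],0],
    [[0,0,0],[0.11,0,0.013],0],
    [[0,0,0],[0.11,0,0.013],0]
  ]
}}

```text
time_s: 9.52
eef_pos: [0.5289, 0.0681, 0.1328]
tcp_rot: [[-0.998, -0.066, -0.0], [-0.066, 0.998, -0.0], [0.0, 0.0, -1.0]]
wrist_force: [0.7, -0.6, -0.0]
opening: -0.001
grip_force: 0.5
```

{"name": "move_arm", "arguments": {
  "commands": [
    [[0,0,0],[0.024,0,0.012],0],
    [[0,0,0],[0.047,0,0.027],0],
    [[0,0,0],[0.068,0,0.045],0],
    [[0,0,0],[0.068,0,0.045],0]
  ]
}}

```text
time_s: 10.02
eef_pos: [0.5159, 0.0673, 0.1239]
tcp_rot: [[-0.998, -0.066, 0.001], [-0.066, 0.998, 0.0], [-0.001, 0.0, -1.0]]
wrist_force: [3.7, -0.5, 0.9]
opening: 0.0
grip_force: 1.6
```

{"name": "move_arm", "arguments": {
  "commands": [
    [[0,0,0],[0.01,0,0.01],0],
    [[0,0,0],[0.02,0,0.02],0],
    [[0,0,0],[0.02,0,0.02],0]
  ]
}}

```text
time_s: 10.4
eef_pos: [0.5121, 0.067, 0.12]
tcp_rot: [[-0.998, -0.066, 0.001], [-0.066, 0.998, 0.0], [-0.001, 0.0, -1.0]]
wrist_force: [4.2, -0.2, 1.6]
opening: 0.001
grip_force: 2.1
```

```bash
python3 - <<'E'
from h import *
togo(W(-.0364,.1163))
I=avg("side",2)
print("blue",blobs(mask(I,"blue",(200,140,240,185))))
for th in(.4,.6,.8): print(th,"tip",proj("side",W(-.064*np.cos(th),.087+.064*np.sin(th))).round(1))
cv2.imwrite("pics/p5.png",cv2.resize(I[120:200,185:275],None,fx=7,fy=7,interpolation=2)[:,:,::-1])
E
```

```text
t 10.4 tcp local [-0.0325 -0.      0.12  ] F [ 4.23 -0.19  1.64]
turn [ 0.     0.001 -0.   ] shift [0.019 0.    0.019]
blue [(26, [218.19, 172.62])]
0.4 tip [210.5 176.6]
0.6 tip [212.  172.5]
0.8 tip [214.2 168.2]
```

View pics/p5.png

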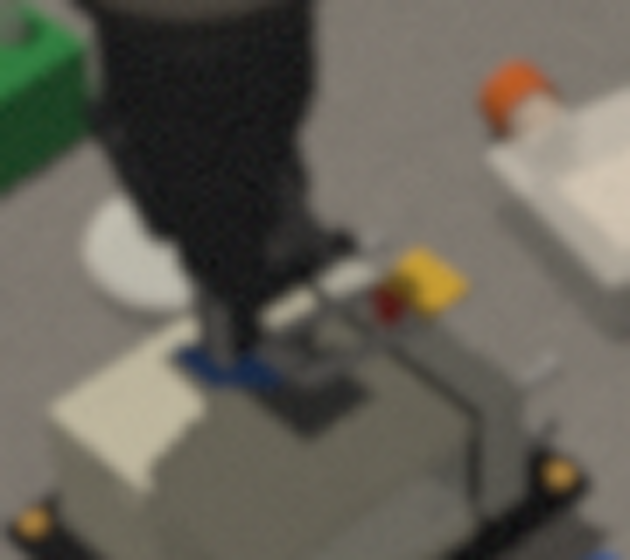

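The fingertip is on the blue grip at crop (215,350). The bar is still hooked at (400,290), and the lever is at about 0.6 rad. Continuing.

{"name": "move_arm", "arguments": {
  "commands": [
    [[0,0,0],[0.009,0,0.011],0],
    [[0,0,0],[0.018,0,0.022],0],
    [[0,0,0],[0.026,0,0.033],0],
    [[0,0,0],[0.026,0,0.033],0]
  ]
}}

```text
time_s: 11.0
eef_pos: [0.5064, 0.0666, 0.1133]
tcp_rot: [[-0.998, -0.066, -0.0], [-0.066, 0.998, -0.0], [0.0, -0.0, -1.0]]
wrist_force: [2.5, -0.1, 1.9]
opening: -0.005
grip_force: 1.4
```

{"name": "move_arm", "arguments": {
  "commands": [
    [[0,0,0],[0.007,0,0.012],0],
    [[0,0,0],[0.014,0,0.024],0],
    [[0,0,0],[0.02,0,0.035],0],
    [[0,0,0],[0.02,0,0.035],0]
  ]
}}

```text
time_s: 11.5
eef_pos: [0.5018, 0.0662, 0.1059]
tcp_rot: [[-0.998, -0.066, -0.001], [-0.066, 0.998, -0.0], [0.001, -0.0, -1.0]]
wrist_force: [0.2, -0.4, 0.8]
opening: 0.0
grip_force: 0.2
```

```bash
python3 - <<'E'
from h import *
togo(W(-.046,.0957))
I=avg("side",2)
print("yellow",blobs(mask(I,"yellow",(180,125,275,225))),"blue",blobs(mask(I,"blue",(200,140,240,185))),"red",blobs(mask(I,"red",(225,150,260,180))))
for th in(0,.2,.4): print(th,"tip",proj("side",W(-.064*np.cos(th),.087+.064*np.sin(th))).round(1))
cv2.imwrite("pics/p6.png",cv2.resize(I[120:200,185:275],None,fx=7,fy=7,interpolation=2)[:,:,::-1])
E
```

```text
t 11.5 tcp local [-4.280e-02 -1.000e-04  1.059e-01] F [ 0.19 -0.41  0.83]
turn [-0.    -0.001 -0.   ] shift [0.016 0.001 0.051]
yellow [(60, [244.6, 160.05]), (7, [264.29, 187.57]), (6, [189.5, 194.5])] blue [(26, [216.69, 177.08])] red [(10, [239.5, 163.8])]
0 tip [209.7 184. ]
0.2 tip [209.7 180.5]
0.4 tip [210.5 176.6]
```

View pics/p6.png

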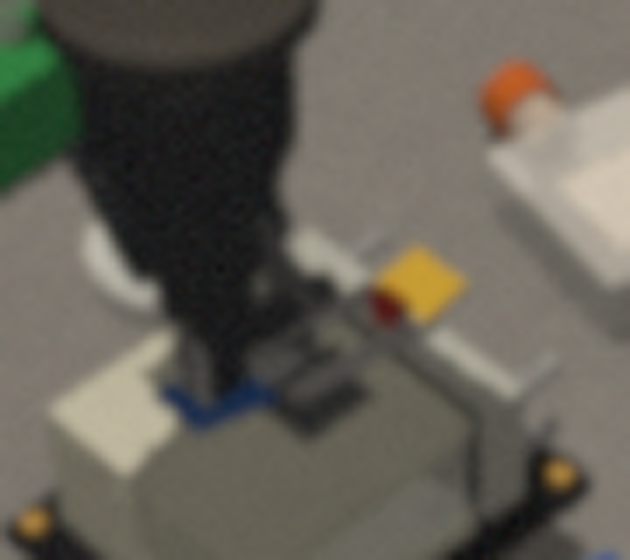

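The bar is still hooked (tab at (425,285), keeper at (385,305)), and the lever is near 0.25 rad at (215,400). I'll go on down gently.

{"name": "move_arm", "arguments": {
  "commands": [
    [[0,0,0],[0.007,0,0.012],0],
    [[0,0,0],[0.012,0,0.024],0],
    [[0,0,0],[0.016,0,0.035],0],
    [[0,0,0],[0.016,0,0.035],0]
  ]
}}

```text
time_s: 12.1
eef_pos: [0.4989, 0.0661, 0.099]
tcp_rot: [[-0.998, -0.066, -0.001], [-0.066, 0.998, -0.0], [0.001, -0.0, -1.0]]
wrist_force: [0.3, -1.1, 0.3]
opening: 0.001
grip_force: 0.0
```

{"name": "move_arm", "arguments": {
  "commands": [
    [[0,0,0],[0.002,0,0.01],0],
    [[0,0,0],[0.004,0,0.02],0],
    [[0,0,0],[0.004,0,0.025],0],
    [[0,0,0],[0.004,0,0.025],0]
  ]
}}

```text
time_s: 12.6
eef_pos: [0.4985, 0.0661, 0.0942]
tcp_rot: [[-0.998, -0.066, -0.0], [-0.066, 0.998, -0.0], [0.0, -0.0, -1.0]]
wrist_force: [-0.1, 0.1, 0.2]
opening: 0.001
grip_force: 0.0
```

Now I'll feel for the stop in small steps.

{"name": "move_arm", "arguments": {
  "commands": [
    [[0,0,0],[0,0,0.005],0],
    [[0,0,0],[0,0,0.01],0],
    [[0,0,0],[0,0,0.01],0]
  ]
}}

```text
time_s: 12.98
eef_pos: [0.4985, 0.066, 0.0922]
tcp_rot: [[-0.998, -0.066, -0.0], [-0.066, 0.998, -0.0], [0.0, -0.0, -1.0]]
wrist_force: [0.1, 0.4, -0.1]
opening: -0.0
grip_force: 0.0
```

{"name": "move_arm", "arguments": {
  "commands": [
    [[0,0,0],[0,0,0.004],0],
    [[0,0,0],[0,0,0.008],0],
    [[0,0,0],[0,0,0.008],0]
  ]
}}

```text
time_s: 13.35
eef_pos: [0.4985, 0.0661, 0.0906]
tcp_rot: [[-0.998, -0.066, -0.0], [-0.066, 0.998, -0.0], [0.0, -0.0, -1.0]]
wrist_force: [-0.1, 0.7, 0.2]
opening: -0.001
grip_force: 0.0
```

{"name": "move_arm", "arguments": {
  "commands": [
    [[0,0,0],[0,0,0.004],0],
    [[0,0,0],[0,0,0.004],0]
  ]
}}

```text
time_s: 13.6
eef_pos: [0.4986, 0.0661, 0.09]
tcp_rot: [[-0.998, -0.066, 0.0], [-0.066, 0.998, 0.0], [-0.0, 0.0, -1.0]]
wrist_force: [-1.2, -0.1, 2.0]
opening: -0.001
grip_force: 1.3
```

Contact starts at z = 0.090. I'll build up to 15 N.

{"name": "move_arm", "arguments": {
  "commands": [
    [[0,0,0],[0,0,0.002],0],
    [[0,0,0],[0,0,0.002],0]
  ]
}}

```text
time_s: 13.85
eef_pos: [0.4985, 0.0661, 0.0898]
tcp_rot: [[-0.998, -0.066, 0.0], [-0.066, 0.998, 0.0], [-0.0, 0.0, -1.0]]
wrist_force: [-3.5, -0.4, 9.8]
opening: 0.0
grip_force: 4.9
```

{"name": "move_arm", "arguments": {
  "commands": [
    [[0,0,0],[0,0,0.001],0],
    [[0,0,0],[0,0,0.001],0]
  ]
}}

```text
time_s: 14.1
eef_pos: [0.4986, 0.0661, 0.0898]
tcp_rot: [[-0.998, -0.066, 0.0], [-0.066, 0.998, 0.0], [-0.0, 0.0, -1.0]]
wrist_force: [-4.7, -1.1, 13.4]
opening: -0.005
grip_force: 6.6
```

{"name": "move_arm", "arguments": {
  "commands": [
    [[0,0,0],[0,0,0.0002],0],
    [[0,0,0],[0,0,0.0002],0],
    [[0,0,0],[0,0,0.0002],0],
    [[0,0,0],[0,0,0.0002],0],
    [[0,0,0],[0,0,0.0002],0]
  ]
}}

```text
time_s: 14.72
eef_pos: [0.4986, 0.0661, 0.0898]
tcp_rot: [[-0.998, -0.066, 0.0], [-0.066, 0.998, 0.0], [-0.0, 0.0, -1.0]]
wrist_force: [-4.0, -0.1, 14.5]
opening: -0.002
grip_force: 7.0
```

{"name": "move_arm", "arguments": {
  "commands": [
    [[0,0,0],[0,0,0],0],
    [[0,0,0],[0,0,0],0],
    [[0,0,0],[0,0,0],0],
    [[0,0,0],[0,0,0],0],
    [[0,0,0],[0,0,0],0]
  ]
}}

```text
time_s: 15.35
eef_pos: [0.4986, 0.0661, 0.0898]
tcp_rot: [[-0.998, -0.066, 0.0], [-0.066, 0.998, 0.0], [-0.0, 0.0, -1.0]]
wrist_force: [-4.7, -0.4, 14.0]
opening: 0.002
grip_force: 7.0
```

The force held at about 15 N for over 1.2 s. I'll lift off and check.

{"name": "move_arm", "arguments": {
  "commands": [
    [[0,0,0],[0,0,-0.01],0],
    [[0,0,0],[0,0,-0.2],0],
    [[0,0,0],[0,0,-0.5],0],
    [[0,0,0],[0,0,-0.8],0],
    [[0,0,0],[0,0,-0.8],0]
  ]
}}

```text
time_s: 15.98
eef_pos: [0.5005, 0.0665, 0.2535]
tcp_rot: [[-0.998, -0.065, 0.007], [-0.065, 0.998, 0.003], [-0.007, 0.002, -1.0]]
wrist_force: [0.0, 0.8, -0.4]
opening: -0.001
grip_force: 0.0
```

```bash
python3 - <<'E'
from h import *
togo(W(-.047,.25))
I=avg("side",2)
print("yellow",blobs(mask(I,"yellow",(180,125,275,225))),"blue",blobs(mask(I,"blue",(200,140,240,195))),"red",blobs(mask(I,"red",(225,150,260,180))))
for th in(0,.1,.2): print(th,"grip centre",proj("side",W(-.044*np.cos(th),.089+.044*np.sin(th))).round(1))
for x in(.045,.05,.055): print("keeper top px",x,proj("side",W(x,.09)).round(1))
E
```

```text
t 15.975 tcp local [-4.410e-02  2.000e-04  2.535e-01] F [ 0.    0.84 -0.39]
turn [ 0.002  0.005 -0.   ] shift [ 0.015 -0.001  0.017]
yellow [(58, [244.83, 159.67]), (7, [264.29, 187.57]), (5, [189.2, 194.6])] blue [(75, [215.16, 179.61])] red [(11, [239.73, 163.64])]
0 grip centre [215.4 179.5]
0.1 grip centre [215.3 178.4]
0.2 grip centre [215.4 177.1]
keeper top px 0.045 [239.8 162.5]
keeper top px 0.05 [241.2 161.6]
keeper top px 0.055 [242.5 160.7]
```

```bash
python3 -c "
from bench import env
print(env.finish_job())"
```

```text
the job is handed in; nothing more can be done
None
```

The door is latched and the job is handed in: the loop is hooked under the keeper, the lever stayed flat after about 15 N held for over a second, and the keeper's shift in the image shows the door drawn in by about 5 mm.

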